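Check the bread trolley's brake lever

TASK

Two trolley handles stand bolted to the bench. On the one with the long lever, check that the brake comes up firm before the lever reaches the bar: with the outside of the fingers, press the long lever in towards the bar until it stops and keep it there for a second, let it spring all the way out, then press it in to its stop again and finish while still holding it there. Do not force it, hook round behind it, pinch it or lean on the bar, and leave the other handle's short lever and everything else on the bench alone.

Things in the scene. Friction and masses are not known exactly. Their poses are not given: they have to be found in the camera images.
- long_handle: Fixed trolley handle with the long lever: 100 x 100 x 12 mm flange on the bench, 28 mm post, on top a horizontal bar along its y axis. Origin at the centre of the flange's underside; the bar's middle is 120 mm above it; the bar is 250 mm long and 25 mm thick (30 mm over the rubber grips, 38 mm over the clamps). The lever lies on the -x side of the bar, at the bar's height.
- long_lever (a joint): Vertical hinge of the long lever, a dark metal blade 150 mm long, 11 mm thick, 20 mm high, with a 21 mm ball at its free end. Joint value 0 = sprung fully out, growing as it is pressed towards the bar; 0.33 rad = its own end stop, firm, with about 25 mm still open to the bar. A spring returns it.
- long_lever_press (a point): The place to press on the long lever: on its front face (the one turned away from the bar), at mid-height, 100 mm from the pivot. Pressing here takes 3 N to start, 9 N at the stop; over 40 N is forcing it. Moves with the lever; its x axis points level into the face, towards the bar, its -y axis along the blade to the free end, z up.
- long_lever_pivot (a point): The long lever's pivot, on the vertical hinge axis at the lever's mid-height (120 mm above the bench), 85 mm to the +y side of the bar's middle and 42 mm in front of its axis. From here the blade runs to -y, standing 0.38 rad out from the bar at joint value 0; pressing turns it anticlockwise seen from above.
- short_handle: The other fixed handle, the same but with a short lever. Origin at the centre of the flange's underside. Leave alone.
- short_lever (a joint): Hinge of the short lever, 80 mm long, otherwise made and mounted like the long one. Joint value 0 = sprung fully out, growing as it is pressed towards the bar; 0.33 rad = its own end stop, firm, with about 25 mm still open to the bar. A spring returns it. It is to stay out.
- tin: Closed steel tin, 60 mm diameter, 60 mm high, standing between the handles. Origin under its centre.
- wrench: Steel wrench lying flat on the robot's side of the handles. Origin under its middle.
- screwdriver: Screwdriver lying flat beyond the handles. Origin under its middle.
- mug: White mug, 80 mm diameter, 90 mm high, to the left. Origin under its centre.
- shaker: Clear shaker jar with steel cap, 64 mm diameter, 130 mm high, to the right. Origin under its centre.
- bowl: Steel bowl, 120 mm diameter, 50 mm high, far left. Origin under its centre.
- scraper: Dough scraper, 130 x 100 mm steel blade with a wooden edge grip, lying flat at the far right. Origin under its centre.

How it is judged:
On the way, in this order (a step that is already met when the one before it is completed fails the run):
1. the long lever is pressed in to its stop by the fingers and kept there (value of joint long_lever above 0.28 rad and contact force between the fingers and long_handle above 3 N), for 0.7 s.
2. the long lever is let all the way out (value of joint long_lever below 0.04 rad), for 0.1 s.
At the end, for the whole second after the job is handed in: The long lever is held in by the fingers at its stop (joint above 0.28 of 0.33 rad, finger force above 3 N), the short lever is out (below 0.04 rad), and every loose thing is within 30 mm of where it started (all of step 1 and value of joint short_lever below 0.04 rad and distance of each of tin, wrench, screwdriver, mug, shaker, bowl, scraper from where it was at the start of the episode below 0.03 m); the arm keeps its last pose, push and grip.
It fails at once if the lever or handle is forced (over 40 N) (contact force between any of the fingers, the arm and long_handle above 40 N).
It fails at once if the fingers reach round behind the long lever or pinch it (contact force between the fingers and long_lever_c3 above 1 N).
It fails at once if the fingers press on the bar (contact force between the fingers and long_handle_c0 above 2 N or contact force between the fingers and long_handle_c1 above 2 N or contact force between the fingers and long_handle_c2 above 2 N or contact force between the fingers and long_handle_c3 above 2 N).
It fails at once if the other handle is pushed or its short lever pressed (value of joint short_lever above 0.08 rad or contact force between any of the fingers, the arm and short_handle above 5 N).
It fails at once if a bystander is moved or lifted (distance of any of tin, wrench, screwdriver, mug, shaker, bowl, scraper from where it was at the start of the episode above 0.03 m).
It also fails if it takes over 58 s, if anything falls off the work surface, if the arm or the gripper's body presses on something with over 40 N, if the wrist force passes 120 N, or if a joint passes its speed limit or range.

ROBOT

A 6-joint arm with a two-finger parallel gripper is mounted at the origin on the work surface. World frame = base frame: x ahead of the robot, y to its left, z up, the work surface at z = 0. Lengths are in m, angles in rad, forces in N, time in s.
With the tool pointing down it reaches from about 0.3 to 0.775 m from the base axis. Payload 14.6 kg.
Tool frame: the origin (TCP) lies midway between the tips of the shut fingers; the grasp point (between the pads) lies 19 mm behind it (ctrl.grip_depth is the z of the grasp point in the tool frame, in m); z points along the fingers, y is the line along which they close (so a half turn about z gives the same grasp; the last joint's range is limited). The gripper opens to 94 mm and grips with 3 to 60 N. Pads are 16 mm wide; open, the fingers measure 119 mm over their backs; the gripper's body (75 mm by 177 mm) begins 78 mm behind the grasp point.
Start: joints at [1.26, 0.3, 1.521, -0, 1.321, -0.067], TCP at [0.133, 0.534, 0.205] pointing down, gripper open.
Joint ranges: [-3.03, 3.03], [-0.79, 2.21], [0.23, 2.52], [-1.04, 4.18], [0, 3.07], [-2.55, 2.55]. Speed limits (rad/s): [2.22, 2.22, 2.57, 3.14, 3.14, 3.14].

INTERFACE

Orientations are given as [roll, pitch, yaw] about the fixed x, y, z axes, in that order (R = Rz(yaw) Ry(pitch) Rx(roll)).
In Python, from station import ctrl gives the robot as it stands. The module is installed in compiled form; this text tells all that it offers.
- The arm moves only by the tool carry_out, never from a script. Its argument "commands" is a list of rows, each a list of 3 entries, a list of its own where there are three numbers: the closure, from 0 (fully open) to 1 (shut), then the shift along the tool's x, y, z in mm, then the turn, a rotation vector about the tool's x, y, z in rad. In form: [[gripper, [tx, ty, tz], [wx, wy, wz]], ...]. A call has 1 to 10 rows; each row shifts and turns the commanded pose from where the row before left it, along the tool's axes as they then stand; what a row does not reach is not made up. A row lasts 1/8 s, in which the tool goes at most 62.5 mm and 10.7 degrees, less where a joint would pass 70% of its speed; a pose out of reach is approached as far as the arm can. A call with a gripper value outside its range is refused whole. The fingers move at their own pace and stop on an object; "squeeze" is the grip in N (left out, the last holds). Time passes only in rows, so rows that do not move let the fingers close. It gives the time, the measured TCP pose, the force, the opening and the grip force at its end, in the units of the state.
- ctrl.get_obs(): the state, without advancing time (a new reading comes with each control period).
- ctrl.camera(name): name is "scene" or "side" or "wrist"; returns a dict with "img" (384x512x3 uint8, blue, green, red), "camera_matrix" (3x3 intrinsics, pixels), "k1" (the pictures are not rectified: a ray, as slopes to the right and down, at radius r is drawn at 1 + k1 r^2 times it, then the intrinsics apply), "rvec" (rotation vector, rad) and "tvec" (3), from world to camera coordinates, as OpenCV has them. Camera axes: x right, y down, z forward; pixel columns grow to the right and rows downward; lengths in m; the calibration is good to about 2 mm. A picture is of the moment at which its call begins. There is no depth.
- ctrl.hand_in(): hands the job in; it is judged then, once.
Trained networks look in the newest picture that a camera, given by its name, has taken for a name from the list of things; names that differ only in an ending like _2 or _b are one class to them, and where a whole thing is asked for, a point or a joint stands for the part that bears it (a point fixed in the world has none). Each returns a list of dicts, best first, with "score" (0 to 1); they miss things now and then, are a little off and sometimes report something else, mostly with a low value. They report only what shows in the picture. A call takes as long as a camera call.
- ctrl.outline_of(thing, camera): "region" (384x512 bool, what is visible of it).
- ctrl.place_of(thing, camera): "at" ([x, y, z] in m, in world coordinates, good to about 4 mm: a listed point, or the origin of a listed thing).
The state is a dict: "time_s": time; "qpos": joint angles; "joint_vel": joint speeds; "tau": joint torques, N m; "ee_pos": TCP position; "eef_rot": TCP orientation; "force": force on the tool from outside, world axes, zero at the start; "moment": the same for the moment, N m; "grip_width": finger opening in m; "grip_force": force on a finger pad.
Only numpy, scipy, OpenCV 4.12 (cv2) and the standard library are available. Lean on these libraries where they do the work, as an engineer would, in place of code of your own. Each camera call takes 0.05 s, during which the arm holds its last target. There are 200 camera calls.

## Working session

There is one attempt and no reset: what is moved stays moved. The work goes in short steps, Python scripts to look and compute and a tool call to move; the robot and the scene stay as the last step left them, time stands still between calls to the robot, and variables do not carry over. Pictures are saved under pics/ and viewed, at most 10 in all, crops included, and the job is handed in when it is done.

Besides the shell and the picture viewer there is one more tool, called in YAML: its name, and indented under it one key for each argument. carry_out: Moves the arm, as the interface text tells. Its arguments: {"type":"object","properties":{"commands":{"type":"array","items":{"type":"array"}},"squeeze":{"type":"number"}},"required":["commands"]}

```bash
mkdir -p pics; python3 - <<'E'
from station import ctrl
import cv2, numpy as np
o=ctrl.get_obs(); print(o['time_s'],o['ee_pos'],o['eef_rot'],o['force'],o['grip_width'],ctrl.grip_depth)
ims=[]
for c in ['scene','side']:
    p=ctrl.camera(c); ims.append(p['img'])
    for t in ['long_handle','long_lever_press','long_lever_pivot','short_handle','tin','wrench','mug','shaker','screwdriver']:
        r=ctrl.place_of(t,c); print(c,t,[(np.round(d['at'],3).tolist(),round(d['score'],2)) for d in r[:2]])
    cv2.imwrite(f'pics/{c}0.png',cv2.resize(p['img'],(768,576)))
E
```

```text
0.0 [0.1326639  0.5334962  0.20488531] [-3.14047318e+00 -9.10404538e-05  2.89786720e+00] [ 0.40939992 -0.05587712 -0.11659887] 0.09377237256002105 -0.0188
scene long_handle [([0.558, 0.183, 0.002], 0.83)]
scene long_lever_press [([0.466, 0.208, 0.123], 0.49)]
scene long_lever_pivot [([0.533, 0.285, 0.121], 0.54), ([0.525, 0.391, 0.0], 0.28)]
scene short_handle [([0.61, -0.209, -0.003], 0.67)]
scene tin [([0.623, 0.004, -0.001], 0.89), ([0.722, 0.359, 0.0], 0.71)]
scene wrench [([0.378, 0.04, 0.0], 0.79), ([0.674, -0.41, -0.001], 0.32)]
scene mug [([0.527, 0.392, 0.0], 0.64), ([0.556, 0.185, -0.001], 0.53)]
scene shaker [([0.473, -0.404, -0.0], 0.68)]
scene screwdriver [([0.779, -0.012, -0.001], 0.89)]
side long_handle [([0.555, 0.189, 0.003], 0.64)]
side long_lever_press [([0.47, 0.208, 0.125], 0.44)]
side long_lever_pivot [([0.557, 0.188, 0.003], 0.51), ([0.537, 0.283, 0.122], 0.46)]
side short_handle [([0.615, -0.205, 0.0], 0.6)]
side tin [([0.623, 0.012, 0.002], 0.66)]
side wrench [([0.374, 0.04, -0.002], 0.69)]
side mug [([0.521, 0.394, 0.004], 0.75)]
side shaker [([0.474, -0.396, -0.001], 0.77)]
side screwdriver [([0.782, -0.015, 0.002], 0.68)]
```

View pics/scene0.png

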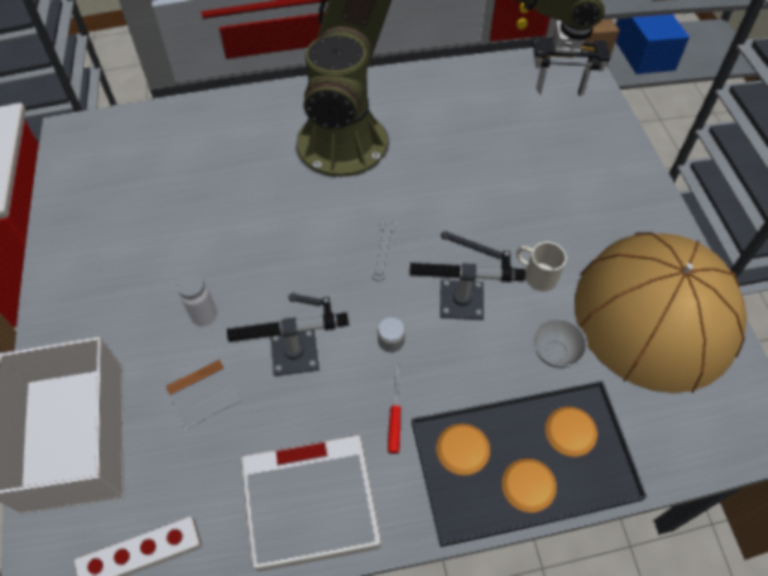

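View pics/side0.png

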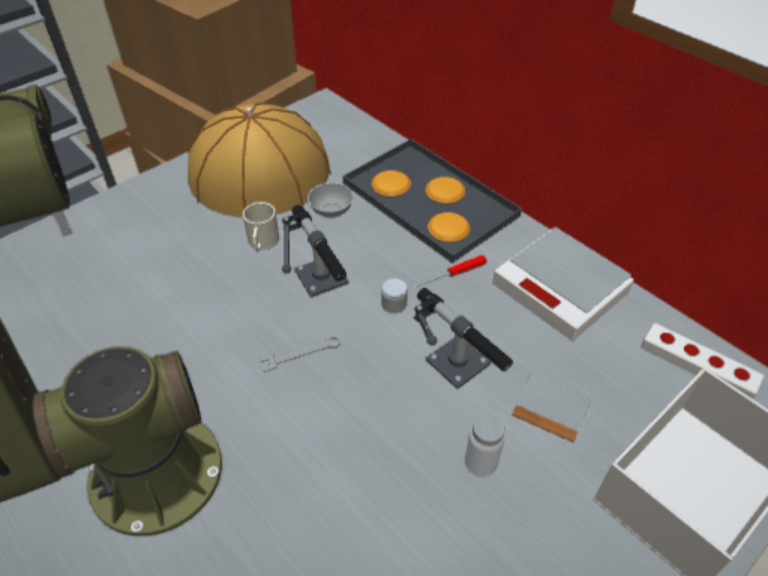

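The pictures agree with the networks. The long handle is at about (465,290) in the scene view, with its lever running from the pivot at (507,260) to the ball at (447,237). The mug sits to the right at (545,265). I'll travel high, with the fingers closing on the way, to a point in front of the lever.

carry_out:
  commands:
    - [1, [-37, -22, 0], [0, 0, 0]]
    - [1, [-37, -22, 0], [0, 0, 0]]
    - [1, [-37, -22, 0], [0, 0, 0]]
    - [1, [-37, -22, 0], [0, 0, 0]]
    - [1, [-37, -22, 0], [0, 0, 0]]
    - [1, [-37, -22, 0], [0, 0, 0]]
    - [1, [-37, -22, 0], [0, 0, 0]]
    - [1, [-37, -22, 0], [0, 0, 0]]
    - [1, [-37, -22, 0], [0, 0, 0]]
    - [1, [-37, -22, 0], [0, 0, 0]]
  squeeze: 20

```text
time_s: 2.25
ee_pos: [0.4396, 0.2298, 0.2056]
eef_rot: [3.141, 0.0, 2.898]
force: [0.2, 0.1, 0.4]
grip_width: 0.0008
grip_force: 0.0
```

```bash
cat > h.py <<'E'
from station import ctrl
import cv2, numpy as np
from scipy.spatial.transform import Rotation as R
def proj(p,P):
    P=np.atleast_2d(P).astype(float)
    return cv2.projectPoints(P,p['rvec'],p['tvec'],p['camera_matrix'],np.array([p['k1'],0,0,0,0.]))[0][:,0]
a=.38
def pts(th=0):  # local handle frame: pivot, press, ball
    piv=np.array([-.042,.085,.12]); a=.38-th
    d=np.array([-np.sin(a),-np.cos(a),0]); n=np.array([np.cos(a),-np.sin(a),0])
    return piv,piv+.1*d-.0055*n,piv+.15*d,n
E
python3 - <<'E'
from h import *
o=ctrl.get_obs(); print(o['time_s'],o['ee_pos'],o['eef_rot'],o['grip_width'],o['force'])
M={}
for c in ['scene','side','wrist']:
    p=ctrl.camera(c)
    for t in ['long_handle','long_lever_press','long_lever_pivot']:
        for d in ctrl.place_of(t,c)[:2]:
            print(c,t,np.round(d['at'],3),round(d['score'],2)); M.setdefault(t,[]).append(d['at'])
    cv2.imwrite(f'pics/{c}1.png',p['img'])
E
```

```text
2.25 [0.43964834 0.22980316 0.20559469] [3.14133550e+00 2.75571643e-04 2.89773071e+00] 0.0007842262924401971 [0.17925472 0.06783299 0.41984811]
scene long_handle [ 0.553  0.185 -0.   ] 0.88
scene long_lever_press [0.467 0.209 0.122] 0.72
scene long_lever_pivot [0.53  0.287 0.122] 0.81
side long_handle [0.551 0.189 0.002] 0.81
side long_lever_press [0.469 0.205 0.121] 0.61
side long_lever_pivot [0.535 0.282 0.122] 0.7
wrist long_lever_press [0.474 0.21  0.118] 0.6
wrist long_lever_pivot [0.534 0.283 0.122] 0.9
```

```bash
python3 - <<'E'
from h import *
W=np.array([[.5543,.1867],[.4692,.2075],[.534,.284]])
L=np.array([[0,0],pts()[1][:2],pts()[0][:2]])
from scipy.optimize import least_squares
f=lambda v:(np.c_[np.cos(v[2])*L[:,0]-np.sin(v[2])*L[:,1]+v[0],np.sin(v[2])*L[:,0]+np.cos(v[2])*L[:,1]+v[1]]-W).ravel()
s=least_squares(f,[.555,.187,-.25]); v=s.x; print(v,s.fun*1e3)
Rz=R.from_euler('z',v[2]).as_matrix(); T=np.array([v[0],v[1],0])
for th in(0,.33):
    print(th,[np.round(Rz@q+T,4) for q in pts(th)[:3]],'ang',np.round(v[2]-(.38-th),3))
p=ctrl.camera('wrist'); im=p['img'].copy()
for q in list(pts()[:3])+[np.array([0,.125,.12]),np.array([0,-.125,.12])]:
    u=proj(p,Rz@q+T)[0]; print(u); cv2.circle(im,tuple(int(round(k)) for k in u),3,(0,0,255),-1)
cv2.imwrite('pics/w2.png',im)
E
```

```text
[ 0.55252307  0.18927751 -0.27399667] [-1.77692983  2.57751247  0.68774101 -1.04869311  1.08918884 -1.52881938]
0 [array([0.5351, 0.2825, 0.12  ]), array([0.4699, 0.2065, 0.12  ]), array([0.4438, 0.1634, 0.12  ])] ang -0.654
0.33 [array([0.5351, 0.2825, 0.12  ]), array([0.498 , 0.1894, 0.12  ]), array([0.4873, 0.1403, 0.12  ])] ang -0.324
[333.09879981 277.90559038]
[235.03672621 233.1814244 ]
[179.34572798 217.04874052]
[368.83007788 316.10519646]
[111.62738549 308.64364238]
```

View pics/w2.png

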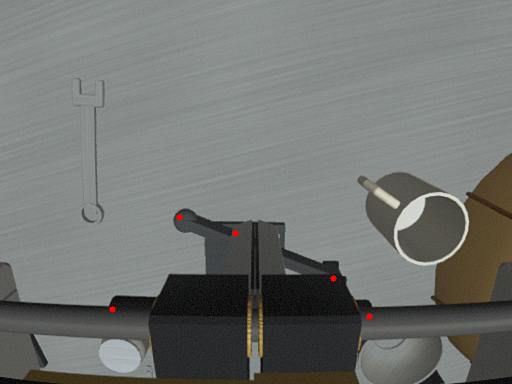

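The model projects onto the ball at (180,217) and along the blade. Turn slightly and descend in front of the lever, with about 25 mm of clearance.

carry_out:
  commands:
    - [1, [1.5, -9, 0], [0, 0, 0.1]]
    - [1, [0, 0, 30], [0, 0, 0]]
    - [1, [0, 0, 40], [0, 0, 0]]
    - [1, [0, 0, 30], [0, 0, 0]]
    - [1, [0, 0, 0], [0, 0, 0]]
    - [1, [0, 0, 0], [0, 0, 0]]

```text
time_s: 3.65
ee_pos: [0.4356, 0.2228, 0.1067]
eef_rot: [3.141, 0.001, 2.798]
force: [-0.0, -0.6, 0.6]
grip_width: 0.0002
grip_force: 0.0
```

```bash
python3 - <<'E'
from h import *
p=ctrl.camera('side'); u=proj(p,[.47,.2065,.12])[0]; print(u)
x,y=int(u[0]),int(u[1]); cv2.imwrite('pics/s3.png',cv2.resize(p['img'][max(0,y-55):y+55,max(0,x-70):x+70],None,fx=5,fy=5,interpolation=cv2.INTER_CUBIC))
o=ctrl.get_obs();print(o['ee_pos'],o['eef_rot'],o['force'])
E
```

```text
[189.19572548 169.35834025]
[0.43573555 0.22286923 0.10690074] [3.14020229e+00 1.55002625e-03 2.79790671e+00] [ 0.20557093  0.77478034 -0.29243527]
```

View pics/s3.png

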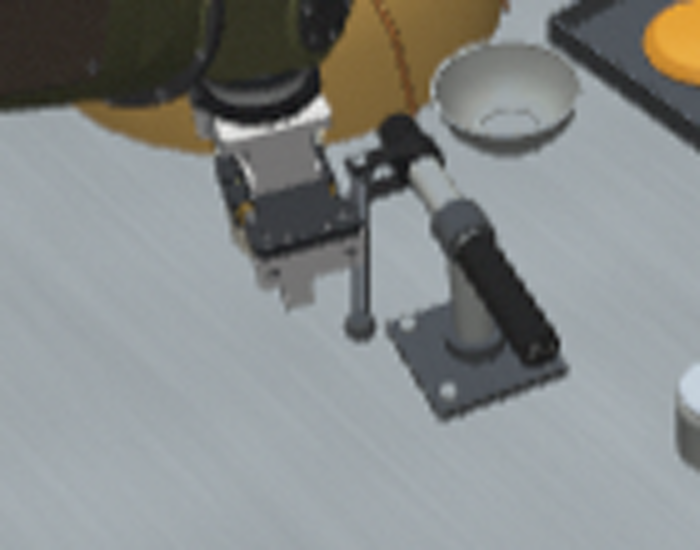

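The crop shows the shut fingertips (295,300) on the robot's side of the blade, with the lever still out and the ball at (360,327). I'll advance in small steps.

carry_out:
  commands:
    - [1, [-6, -1, 0], [0, 0, 0]]
    - [1, [-6, -1, 0], [0, 0, 0]]
    - [1, [-5, -1, 0], [0, 0, 0]]
    - [1, [-5, -1, 0], [0, 0, 0]]
    - [1, [-4, -1, 0], [0, 0, 0]]
    - [1, [-4, -1, 0], [0, 0, 0]]
    - [1, [0, 0, 0], [0, 0, 0]]

```text
time_s: 4.58
ee_pos: [0.4612, 0.2066, 0.1053]
eef_rot: [-3.141, -0.001, 2.798]
force: [-4.7, -1.0, 1.7]
grip_width: 0.0002
grip_force: 1.8
```

carry_out:
  commands:
    - [1, [-4, -0.6, 0], [0, 0, 0]]
    - [1, [-4, -0.6, 0], [0, 0, 0]]
    - [1, [-4, -0.6, 0], [0, 0, 0]]
    - [1, [-4, -0.6, 0], [0, 0, 0]]
    - [1, [0, 0, 0], [0, 0, 0]]

```text
time_s: 5.2
ee_pos: [0.4749, 0.1988, 0.1051]
eef_rot: [-3.14, -0.002, 2.798]
force: [-7.0, -1.3, 2.2]
grip_width: 0.0001
grip_force: 3.0
```

carry_out:
  commands:
    - [1, [-3, -0.4, 0], [0, 0, 0]]
    - [1, [-3, -0.4, 0], [0, 0, 0]]
    - [1, [-2, -0.3, 0], [0, 0, 0]]
    - [1, [0, 0, 0], [0, 0, 0]]

```text
time_s: 5.7
ee_pos: [0.4819, 0.1953, 0.1051]
eef_rot: [-3.14, -0.002, 2.798]
force: [-7.7, -0.8, 3.2]
grip_width: 0.0002
grip_force: 3.6
```

carry_out:
  commands:
    - [1, [-2, -0.2, 0], [0, 0, 0]]
    - [1, [-2, -0.2, 0], [0, 0, 0]]
    - [1, [0, 0, 0], [0, 0, 0]]

```text
time_s: 6.08
ee_pos: [0.4855, 0.1937, 0.1052]
eef_rot: [-3.141, -0.002, 2.798]
force: [-10.1, -1.1, 2.6]
grip_width: 0.0007
grip_force: 4.2
```

carry_out:
  commands:
    - [1, [-1.5, 0, 0], [0, 0, 0]]
    - [1, [0, 0, 0], [0, 0, 0]]

```text
time_s: 6.32
ee_pos: [0.4867, 0.1932, 0.1051]
eef_rot: [-3.14, -0.002, 2.798]
force: [-9.6, -0.8, 4.8]
grip_width: 0.0004
grip_force: 4.9
```

carry_out:
  commands:
    - [1, [-1.5, 0, 0], [0, 0, 0]]
    - [1, [0, 0, 0], [0, 0, 0]]

```text
time_s: 6.58
ee_pos: [0.488, 0.1926, 0.1051]
eef_rot: [-3.14, -0.003, 2.798]
force: [-11.1, -0.3, 4.4]
grip_width: 0.0005
grip_force: 5.1
```

carry_out:
  commands:
    - [1, [-1.5, 0, 0], [0, 0, 0]]
    - [1, [0, 0, 0], [0, 0, 0]]

```text
time_s: 6.82
ee_pos: [0.4887, 0.1924, 0.1051]
eef_rot: [-3.14, -0.004, 2.798]
force: [-16.4, 0.3, 6.1]
grip_width: 0.0006
grip_force: 8.0
```

carry_out:
  commands:
    - [1, [-1, 0, 0], [0, 0, 0]]
    - [1, [0, 0, 0], [0, 0, 0]]

```text
time_s: 7.08
ee_pos: [0.489, 0.1923, 0.1051]
eef_rot: [-3.139, -0.006, 2.799]
force: [-23.1, 1.8, 10.6]
grip_width: 0.0006
grip_force: 11.0
```

The force now rises steeply, so the lever is on its stop. I'll ease off a little and hold.

carry_out:
  commands:
    - [1, [0.7, 0, 0], [0, 0, 0]]
    - [1, [0, 0, 0], [0, 0, 0]]
    - [1, [0, 0, 0], [0, 0, 0]]
    - [1, [0, 0, 0], [0, 0, 0]]
    - [1, [0, 0, 0], [0, 0, 0]]
    - [1, [0, 0, 0], [0, 0, 0]]
    - [1, [0, 0, 0], [0, 0, 0]]
    - [1, [0, 0, 0], [0, 0, 0]]
    - [1, [0, 0, 0], [0, 0, 0]]
    - [1, [0, 0, 0], [0, 0, 0]]

```text
time_s: 8.32
ee_pos: [0.4888, 0.1923, 0.1051]
eef_rot: [-3.14, -0.004, 2.798]
force: [-17.0, 1.0, 6.8]
grip_width: 0.0004
grip_force: 8.8
```

```bash
python3 - <<'E'
from h import *
o=ctrl.get_obs();print(o['ee_pos'],o['force'])
ims=[]
for c,P in (('side',[.49,.19,.12]),('scene',[.49,.19,.12])):
    p=ctrl.camera(c); x,y=proj(p,P)[0].astype(int)
    ims.append(cv2.resize(p['img'][y-50:y+50,x-40:x+40],None,fx=5,fy=5,interpolation=cv2.INTER_CUBIC))
cv2.imwrite('pics/s4.png',np.hstack(ims))
E
```

```text
[0.48881514 0.19233248 0.10509806] [-17.02872779   0.97048737   6.79188272]
```

View pics/s4.png

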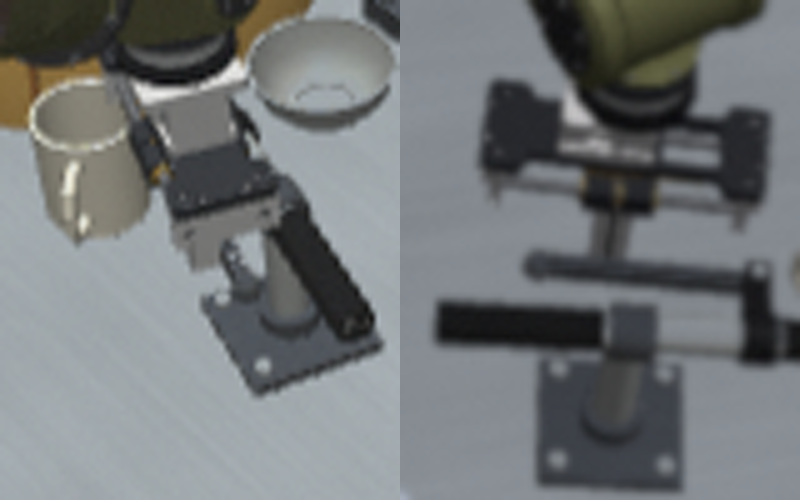

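The scene view shows the blade almost parallel to the bar with the gap still open, and the fingers only on its front. I'll release it fully now.

carry_out:
  commands:
    - [1, [6, 1, 0], [0, 0, 0]]
    - [1, [8, 1.2, 0], [0, 0, 0]]
    - [1, [8, 1.2, 0], [0, 0, 0]]
    - [1, [8, 1.2, 0], [0, 0, 0]]
    - [1, [10, 1.4, 0], [0, 0, 0]]
    - [1, [8, 1, 0], [0, 0, 0]]
    - [1, [0, 0, 0], [0, 0, 0]]
    - [1, [0, 0, 0], [0, 0, 0]]
    - [1, [0, 0, 0], [0, 0, 0]]
    - [1, [0, 0, 0], [0, 0, 0]]

```text
time_s: 9.68
ee_pos: [0.4482, 0.2147, 0.1054]
eef_rot: [-3.142, -0.0, 2.798]
force: [0.2, -0.8, -0.8]
grip_width: 0.0001
grip_force: 0.0
```

```bash
python3 - <<'E'
from h import *
o=ctrl.get_obs();print(o['ee_pos'],o['force'])
ims=[]
for c,P in (('side',[.49,.19,.12]),('scene',[.49,.19,.12])):
    p=ctrl.camera(c); x,y=proj(p,P)[0].astype(int)
    ims.append(cv2.resize(p['img'][y-50:y+50,x-40:x+40],None,fx=5,fy=5,interpolation=cv2.INTER_CUBIC))
cv2.imwrite('pics/s5.png',np.hstack(ims))
E
```

```text
[0.44816636 0.21472079 0.10540547] [ 0.16660676 -0.75832984 -0.80023184]
```

View pics/s5.png

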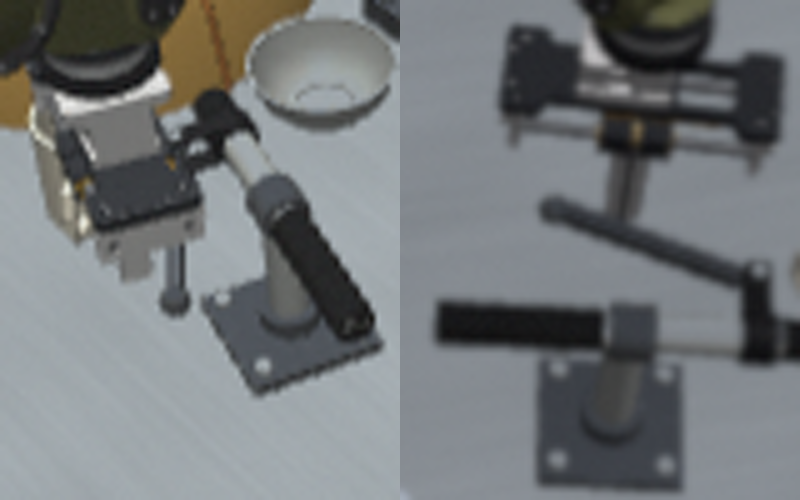

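The lever is fully out and the fingers carry no force. I'll retrace the same path, slowing near the stop.

carry_out:
  commands:
    - [1, [-7, -1, 0], [0, 0, 0]]
    - [1, [-7, -1, 0], [0, 0, 0]]
    - [1, [-6, -1, 0], [0, 0, 0]]
    - [1, [-6, -1, 0], [0, 0, 0]]
    - [1, [-6, -1, 0], [0, 0, 0]]
    - [1, [-5, -1, 0], [0, 0, 0]]
    - [1, [-4, -0.5, 0], [0, 0, 0]]
    - [1, [-3, -0.5, 0], [0, 0, 0]]
    - [1, [-2, 0, 0], [0, 0, 0]]
    - [1, [0, 0, 0], [0, 0, 0]]

```text
time_s: 11.02
ee_pos: [0.4883, 0.193, 0.1051]
eef_rot: [-3.141, -0.003, 2.798]
force: [-8.5, 3.8, 2.1]
grip_width: 0.0003
grip_force: 5.0
```

carry_out:
  commands:
    - [1, [-1, 0, 0], [0, 0, 0]]
    - [1, [-1, 0, 0], [0, 0, 0]]
    - [1, [0, 0, 0], [0, 0, 0]]
    - [1, [0, 0, 0], [0, 0, 0]]

```text
time_s: 11.52
ee_pos: [0.489, 0.1927, 0.1051]
eef_rot: [-3.141, -0.005, 2.798]
force: [-19.1, 7.0, 7.1]
grip_width: 0.0
grip_force: 9.7
```

At the stop again, at about 20 N. Let it settle, then hand in.

carry_out:
  commands:
    - [1, [0, 0, 0], [0, 0, 0]]
    - [1, [0, 0, 0], [0, 0, 0]]
    - [1, [0, 0, 0], [0, 0, 0]]
    - [1, [0, 0, 0], [0, 0, 0]]
    - [1, [0, 0, 0], [0, 0, 0]]
    - [1, [0, 0, 0], [0, 0, 0]]
    - [1, [0, 0, 0], [0, 0, 0]]
    - [1, [0, 0, 0], [0, 0, 0]]

```text
time_s: 12.52
ee_pos: [0.489, 0.1927, 0.1051]
eef_rot: [-3.141, -0.005, 2.798]
force: [-17.8, 6.4, 7.3]
grip_width: 0.0001
grip_force: 9.7
```

```bash
python3 -c "
from station import ctrl
print(ctrl.get_obs()['force']); print(ctrl.hand_in())"
```

```text
[-17.82223777   6.37188343   7.26415915]
the job is handed in; nothing more can be done
None
```

I pressed the long lever to its stop, held it there for over a second, let it spring fully out, then pressed it to the stop again and handed in while holding it at about 20 N; no verdict came back.

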